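Hold the white calibration paddle flush on the tilted read head

TASK

Pull the orange-handled paddle with the white tile up out of its slotted holder, tilt it to match the sloped sensing face of the colour meter, and hold the tile flush and centred on the face's round window. Push gently, so that the sprung face gives by a few millimetres but does not reach its stop, and finish while still gripping the paddle and holding it there: do not let go. Do not shove the meter's head out of its tilt, and leave the grey-handled paddle and everything else on the bench where they are.

Things in the scene. Friction and masses are not known exactly. Their poses are not given: they have to be found in the camera images.
- white_paddle: flat paddle to use, 128 mm long, 10 mm thick throughout, about 70 g: white tile 40 x 52, then orange handle 18 wide x 76 long. Origin mid of the tile's end edge; z along the handle (tile 0-52, handle 52-128 mm), y along the width, x through the thickness. Both faces (+x, -x) are alike, use either. At the start it stands in its holder, tile down, origin 6 mm above the bench, top at 134 mm
- white_tile (a point): centre of the white tile, at mid-thickness: 26 mm from the tile end, 5 mm inside either face; axes as the paddle's
- white_holder: fixed aluminium holder of the white paddle: foot 60 x 66 x 6 mm, block 30 (x) x 62 (y) mm, top at 46 mm; slot 14 x 46 mm, 40 mm deep: 2 mm (x) and 3 mm (y) of play either side. Origin under its centre on the bench, z up, x and y as the standing paddle's. It may change places with the other holder
- dark_paddle: same paddle with a black tile and grey handle, in a second identical holder (dark_holder, 120 mm or more away); leave it there
- meter: fixed colour meter: base 170 (x) x 130 (y) x 50 mm high, origin under its centre, z up; +x to the sensing face's side, roughly away from the robot. A blue head 40 x 64 x 66 mm between two grey cheeks (96 mm over both, 95 high, 30 long in x) leans back, top to the robot, by 0.2 to 0.52 rad, drawn anew each start (see window), on a stiff hinge along y that holds under a gentle push
- window (a point): centre of the sensing face's front when unpressed; tilts with the head, does not move when the face is pressed. x = outward normal (away from the robot, up by the lean), z up the slope, y across. Grey face 40 (y) x 44 (z) mm, 10 mm proud of the blue head, round 24 mm glass window at its centre. Head's top edge at z = 28 mm, hinge at x -30, z -45 mm. Tile just flush: its centre at x = 5 mm
- face (a joint): how far the sprung sensing face is pushed in along its normal: 0 free to 0.009 m at its stop; takes about 1.5 N to start and 1 N per mm more
- tip_box: yellow box with clear lid, 85 x 120 x 59 mm high, loose bystander; origin under its centre
- tape_roll: white roll, 100 mm across, 50 mm high, loose bystander; origin under its centre
- canister: pale green jar, 90 mm across, 120 mm high, loose bystander; origin under its centre
- amber_bottle: amber bottle, 60 mm across, 130 mm high, loose bystander; origin under its centre
- beaker: glass beaker, 70 mm across, 85 mm high, loose bystander; origin under its centre
- specimen_jar: clear jar with blue cap, 56 mm across, 60 mm high, loose bystander; origin under its centre
Not all that is in view belongs to the job. Several things have the shape of the white_paddle; the one meant has the colours described above.

How it is judged:
By the outcome, as a careful person would: the job done as asked, in the order asked, and still so for the second after the job is handed in, while the arm keeps its last pose, push and grip.
It also fails if it takes over 45 s, if anything falls off the work surface, if the arm or the gripper's body presses on something with over 40 N, if the wrist force passes 120 N, or if a joint passes its speed limit or range.

ROBOT

A 6-joint arm with a two-finger parallel gripper is mounted at the origin on the work surface. World frame = base frame: x ahead of the robot, y to its left, z up, the work surface at z = 0. Lengths are in m, angles in degrees, forces in N, time in s.
With the tool pointing down it reaches from about 0.3 to 0.775 m from the base axis. Payload 14.6 kg.
Tool frame: the origin (TCP) lies at the very end of the fingers, on their centre line; the grasp point (between the pads) lies ctrl.grasp_offset behind it (ctrl.grasp_offset is the distance from the TCP to the grasp point, in m); z points along the fingers, y is the line along which they close (so a half turn about z gives the same grasp; the last joint's range is limited). The gripper opens to 94 mm and grips with 3 to 60 N. Pads are 16 mm wide; open, the fingers measure 119 mm over their backs; the gripper's body (75 mm by 177 mm) begins 78 mm behind the grasp point.
Start: joints at [-3.816, 17.183, 87.147, -0, 75.671, -3.816], TCP at [0.55, -0, 0.205] pointing down, gripper open.
Joint ranges: [-173.82, 173.82], [-45.26, 126.66], [13.44, 144.39], [-59.66, 239.66], [0, 175.72], [-146.38, 146.38]. Speed limits (degrees/s): [127.2, 127.2, 147.25, 180, 180, 180].

INTERFACE

Orientations are given as [roll, pitch, yaw] about the fixed x, y, z axes, in that order (R = Rz(yaw) Ry(pitch) Rx(roll)).
In Python, from workcell import status, read_camera, ctrl gives the robot as it stands. The module is installed in compiled form; this text tells all that it offers.
- The arm moves only by the shell command python3 -m handwheel 'ROWS' [FORCE]. ROWS is JSON, a list of rows, each a list of 3 entries, a list of its own where there are three numbers: the turn, a rotation vector about the world's x, y, z in rad, then the shift along the world's x, y, z in cm, then the finger opening in cm, from 0 to 9.4. A call has 1 to 12 rows; each row shifts and turns the commanded pose from where the row before left it; what a row does not reach is not made up. A row lasts 1/10 s, in which the tool goes at most 50 mm and 8.59 degrees, less where a joint would pass 70% of its speed; a pose out of reach is approached as far as the arm can. A call with a gripper value outside its range is refused whole. The fingers move at their own pace and stop on an object; FORCE is the grip in N (left out, the last holds). Time passes only in rows, so rows that do not move let the fingers close. It gives the time, the measured TCP pose, the force, the opening and the grip force at its end, in the units of the state.
- status.get_obs(): the state, without advancing time (a new reading comes with each control period).
- read_camera(name): name is "scene" or "side" or "wrist"; returns a dict with "image" (384x512x3 uint8, red, green, blue), "vfov" (degrees; the focal length in pixels is half the picture's height over the tangent of half this angle, whatever the lens; pixels are square), "cx", "cy" (the principal point, pixels), "position" and "orientation" of the camera in the world. Camera axes: x right, y down, z forward; pixel columns grow to the right and rows downward; lengths in m; the calibration is good to about 2 mm. The wrist camera is an equidistant fisheye: a pixel r from the principal point sees the ray r / f radians off the axis. A picture is of the moment at which its call begins. There is no depth.
- ctrl.sign_off(): hands the job in; it is judged then, once.
The state is a dict: "clock": time; "joints": joint angles; "qd": joint speeds; "joint_efforts": joint torques, N m; "tool_pos": TCP position; "orientation": TCP orientation; "contact_force": force on the tool from outside, world axes, zero at the start; "wrist_torque": the same for the moment, N m; "gripper_width": finger opening in m; "grasp_force": force on a finger pad.
Only numpy, scipy, OpenCV 4.12 (cv2) and the standard library are available. Lean on these libraries where they do the work, as an engineer would, in place of code of your own. Each camera call takes 0.05 s, during which the arm holds its last target. There are 200 camera calls.

## Working session

There is one attempt and no reset: what is moved stays moved. The work goes in short steps, Python scripts to look and compute and a shell command to move; the robot and the scene stay as the last step left them, time stands still between calls to the robot, and variables do not carry over. Pictures are saved under pics/ and viewed, at most 10 in all, crops included, and the job is handed in when it is done.

```bash
mkdir -p pics
cat > h.py <<'E'
import numpy as np, cv2
from workcell import status, read_camera, ctrl
from scipy.spatial.transform import Rotation as R
def grab(n,fn=None):
    c=read_camera(n)
    if fn: cv2.imwrite('pics/'+fn,c['image'][:,:,::-1])
    return c
def rot(o):
    o=np.array(o,float)
    return o if o.shape==(3,3) else R.from_euler('xyz',o,degrees=True).as_matrix()
def ray(c,u,v,fish=False):
    f=c['image'].shape[0]/2/np.tan(np.radians(c['vfov']/2))
    a,b=u-c['cx'],v-c['cy']
    if fish:
        r=np.hypot(a,b)+1e-9;t=r/f
        d=np.array([a/r*np.sin(t),b/r*np.sin(t),np.cos(t)])
    else: d=np.array([a/f,b/f,1.])
    d=rot(c['orientation'])@d
    return np.array(c['position']),d/np.linalg.norm(d)
def plane(c,u,v,z,fish=False):
    p,d=ray(c,u,v,fish); return p+d*(z-p[2])/d[2]
def tri(rs):
    A=sum(np.eye(3)-np.outer(d,d) for p,d in rs);b=sum((np.eye(3)-np.outer(d,d))@p for p,d in rs)
    return np.linalg.solve(A,b)
def proj(c,X,fish=False):
    f=c['image'].shape[0]/2/np.tan(np.radians(c['vfov']/2))
    q=rot(c['orientation']).T@(np.array(X)-c['position'])
    if fish:
        r=np.hypot(q[0],q[1]);t=np.arctan2(r,q[2]);return c['cx']+f*t*q[0]/r,c['cy']+f*t*q[1]/r
    return c['cx']+f*q[0]/q[2],c['cy']+f*q[1]/q[2]
E
python3 - <<'E'
from h import *
ims=[]
for n in ['scene','side','wrist']:
    c=grab(n,n+'0.png');print(n,c['vfov'],c['cx'],c['cy'],c['position'],c['orientation'])
print(status.get_obs(),ctrl.grasp_offset)
E
```

```text
scene 56.106317369184794 251.28804078160906 193.5756475423688 [1.29580109 0.14236698 0.92820437] [-1.37167441e+02  1.33520811e-01  1.00537352e+02]
side 51.268950555721375 250.07984187078327 192.31625806916213 [-0.11508708  0.85523738  0.78776445] [-121.76786874    1.32011524 -143.2061803 ]
wrist 65.70646984690485 249.99616529210928 192.29817681228778 [0.54790255 0.07464252 0.38533367] [ 1.65518675e+02  6.47520565e-02 -1.31940821e-02]
{'clock': 0.15, 'joints': array([-3.81695656e+00,  1.72069228e+01,  8.71722740e+01,  7.10065960e-04,
        7.56717560e+01, -3.81621824e+00]), 'qd': array([-0.05973544, -0.21556294, -0.09979523, -0.01912273, -0.03982874,
       -0.07716581]), 'joint_efforts': array([-2.50185103e-04, -5.31960297e+01, -3.52822959e+01,  7.07691838e-02,
        2.35654798e-02, -3.66386917e-05]), 'tool_pos': array([5.49791766e-01, 4.06356831e-06, 2.05028946e-01]), 'orientation': array([-1.79949206e+02, -4.07752519e-03,  8.99990838e+01]), 'contact_force': array([1.11472744, 0.86716661, 0.21938071]), 'wrist_torque': array([ 0.01481801, -0.03339588, -0.01358539]), 'grasp_force': 0.0, 'gripper_width': 0.09408235597397255} 0.0188
```

View pics/scene0.png

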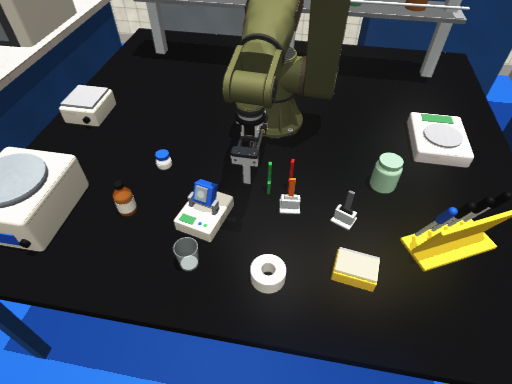

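View pics/side0.png

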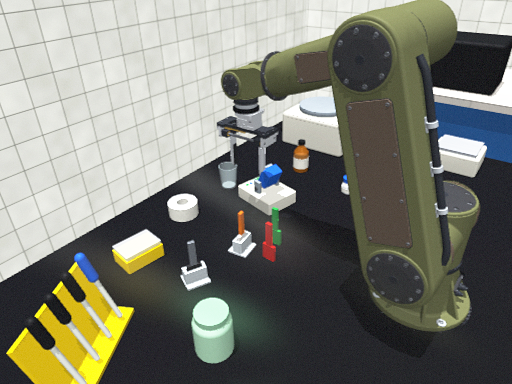

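The scene view shows the orange paddle in its holder at about (291,195), the dark one at (346,212) and the meter at (205,208). Red and green lookalikes stand at (292,168) and (269,178). In the side view the orange paddle is at (241,235) and the meter at (268,190).

Run:
```python
from h import *
s=cv2.imread('pics/scene0.png');d=cv2.imread('pics/side0.png')
f=lambda im,x,y,w,h:cv2.resize(im[y:y+h,x:x+w],(400,300),interpolation=cv2.INTER_CUBIC)
o=np.vstack([np.hstack([f(s,165,168,80,60+12)[:300],f(s,250,155,80,72)]),np.hstack([f(d,228,155,80,72),f(d,220,200,80,72)])])
cv2.imwrite('pics/crop0.png',o)
```

```text
(no output)
```

View pics/crop0.png

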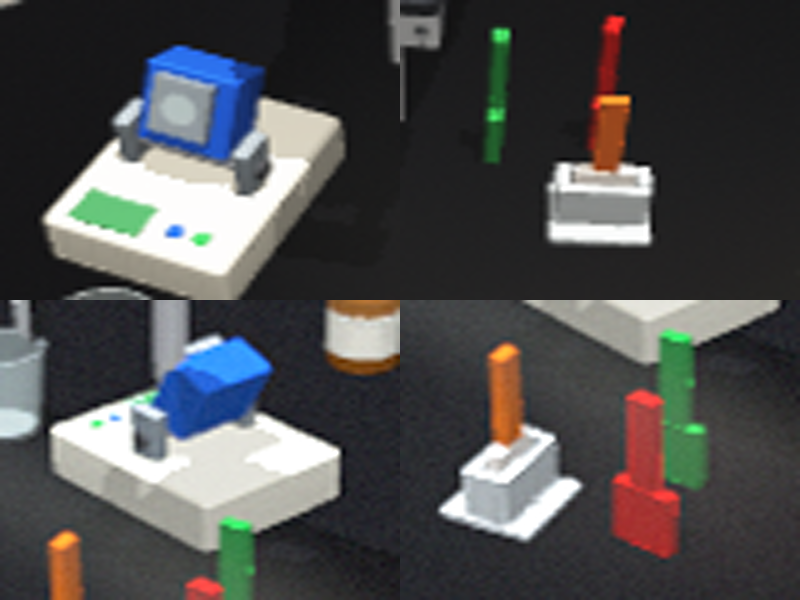

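View pics/wrist0.png

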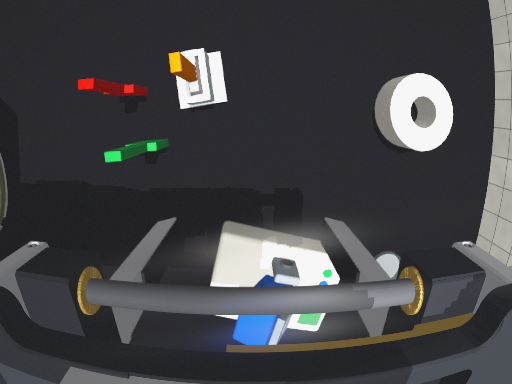

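The wrist view shows the orange handle top at about (176,62), with red at (87,84) and green at (113,156). The meter base's upper edge runs (228,222)–(330,250). Next I measure coarsely.

```bash
cat >> h.py <<'E'
def mask(im,lo,hi):
    return cv2.inRange(cv2.cvtColor(im,cv2.COLOR_RGB2HSV),np.array(lo),np.array(hi))
def blob(m,minA=4):
    cs=[c for c in cv2.findContours(m,cv2.RETR_EXTERNAL,cv2.CHAIN_APPROX_NONE)[0] if cv2.contourArea(c)>=minA]
    return sorted(cs,key=cv2.contourArea,reverse=True)
E
python3 - <<'E'
from h import *
C={n:grab(n) for n in ['scene','side','wrist']}
for nm,lo,hi in [('orange',(7,150,90),(17,255,255)),('red',(0,170,70),(5,255,255)),('green',(55,150,50),(75,255,255)),('blue',(100,150,60),(120,255,255))]:
    for n,c in C.items():
        for b in blob(mask(c['image'],lo,hi),6)[:4]:
            x,y,w,h=cv2.boundingRect(b); print(nm,n,(x,y,w,h),'topmost',b[b[:,0,1].argmin(),0])
c=C['scene']
for uv in [(173.4,220.1),(210,233.3),(234,203.5)]: print(plane(c,*uv,.05).round(4))
c=C['wrist']
for uv in [(228,222),(330,250)]: print('w',plane(c,*uv,.05,True).round(4))
for n,u,v in [('scene',291.5,180),('wrist',175.5,62.5),('side',241,211.5)]: print(n,plane(C[n],u,v,.134,n=='wrist').round(4))
E
```

```text
orange scene (113, 187, 19, 17) topmost [124 187]
orange scene (289, 178, 7, 18) topmost [290 178]
orange scene (412, 7, 13, 4) topmost [414   7]
orange scene (415, 0, 12, 4) topmost [415   0]
orange side (294, 145, 15, 14) topmost [299 145]
orange side (238, 210, 6, 25) topmost [241 210]
orange side (294, 168, 13, 5) topmost [294 168]
orange wrist (170, 51, 27, 31) topmost [178  51]
red scene (288, 159, 7, 32) topmost [291 159]
red side (263, 233, 13, 29) topmost [266 233]
red side (266, 222, 6, 4) topmost [267 222]
red wrist (78, 78, 70, 18) topmost [91 78]
green scene (267, 162, 5, 32) topmost [268 162]
green side (273, 208, 6, 8) topmost [273 208]
green wrist (104, 139, 64, 24) topmost [161 139]
green wrist (323, 270, 8, 7) topmost [326 270]
blue scene (0, 299, 449, 85) topmost [  0 299]
blue scene (0, 15, 124, 136) topmost [112  15]
blue scene (442, 0, 70, 132) topmost [463   0]
blue scene (358, 18, 78, 33) topmost [370  18]
blue side (434, 102, 78, 61) topmost [434 102]
blue side (259, 163, 24, 25) topmost [275 163]
blue side (74, 252, 24, 30) topmost [ 80 252]
blue side (343, 175, 5, 8) topmost [344 175]
blue wrist (232, 315, 47, 30) topmost [239 315]
blue wrist (256, 275, 33, 11) topmost [266 275]
blue wrist (319, 281, 8, 4) topmost [324 281]
[ 0.6503 -0.2264  0.05  ]
[ 0.6789 -0.1011  0.05  ]
[ 0.549  -0.0556  0.05  ]
w [ 0.5212 -0.0489  0.05  ]
w [ 0.6498 -0.0881  0.05  ]
scene [0.493  0.1185 0.134 ]
wrist [0.4844 0.1238 0.134 ]
side [0.4881 0.1177 0.134 ]
```

```bash
python3 -m handwheel '[[[0,0,0],[-3,2.5,0],4.5],[[0,0,0],[-3.2,2,0],4.5],[[0,0,0],[0,0,0],4.5],[[0,0,0],[0,0,0],4.5]]'
python3 - <<'E'
from h import *
c=grab('wrist','wrist1.png'); print(c['position'],c['orientation'])
cv2.imwrite('pics/w1.png',cv2.resize(cv2.imread('pics/wrist1.png')[0:240,80:400],(800,600)))
for nm,lo,hi in [('orange',(7,150,90),(17,255,255)),('red',(0,170,70),(5,255,255)),('green',(55,150,50),(75,255,255))]:
    for b in blob(mask(c['image'],lo,hi),20)[:2]: print(nm,cv2.boundingRect(b))
E
```

```text
clock: 0.7
tool_pos: [0.4881, 0.0452, 0.2059]
orientation: [179.9, 0.0, 90.0]
contact_force: [0.7, 0.1, 0.3]
gripper_width: 0.0657
grasp_force: 0.0
[0.48578695 0.1198497  0.38627613] [ 1.65511123e+02 -5.01159863e-02  3.43503122e-02]
red (136, 119, 57, 13)
green (167, 172, 48, 37)
```

View pics/w1.png

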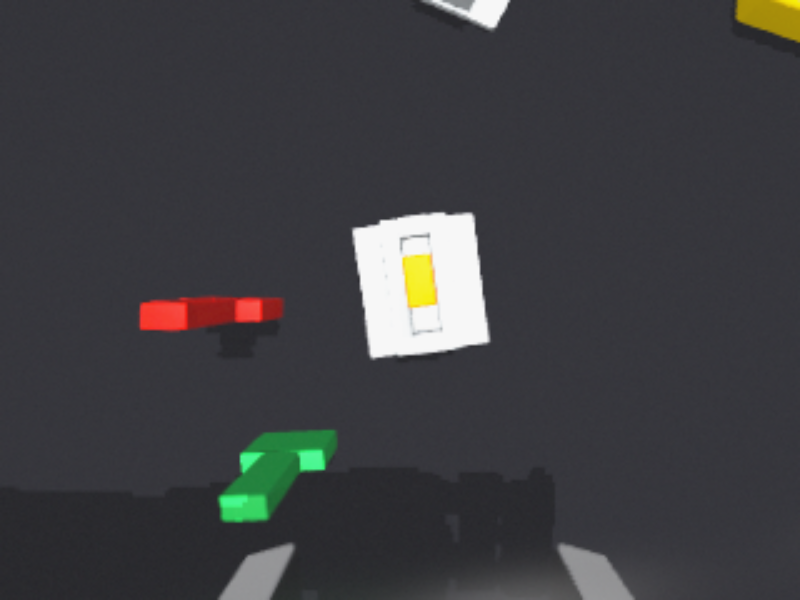

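The orange handle top sits at crop (420,281), with its long axis tilted slightly. The white foot's corners are (353,230), (472,213), (489,342) and (371,357). Red at (140–283,310) and green at (220–337,475) stand to its left.

Run:
```python
from h import *
im=cv2.imread('pics/wrist1.png')[:,:,::-1].copy()
c=dict(image=im,vfov=65.70646984690485,cx=249.996,cy=192.298,position=[0.48578695,0.1198497,0.38627613],orientation=[165.511123,-.0501,.03435])
b=[q for q in blob(mask(im,(10,120,120),(35,255,255)),20) if 220<q[:,0,0].mean()<270][0]
r=cv2.minAreaRect(b);bx=cv2.boxPoints(r);print(r)
P=np.array([plane(c,*q,.134,True) for q in bx]);print('top',P.mean(0),[(np.degrees(np.arctan2(*(P[i+1]-P[i])[1::-1])).round(1),np.linalg.norm(P[i+1]-P[i]).round(4)) for i in range(3)])
F=np.array([plane(c,80+u/2.5,v/2.5,.006,True) for u,v in [(353,230),(472,213),(489,342),(371,357)]])
print('foot',F.mean(0),[(np.degrees(np.arctan2(*(F[(i+1)%4]-F[i])[1::-1])).round(1),np.linalg.norm(F[(i+1)%4]-F[i]).round(4)) for i in range(4)])
for n,u,v in [('redtop',162,315),('greentop',245,508)]: print(n,plane(c,80+u/2.5,v/2.5,.134,True))
```

```text
((247.4323272705078, 111.74235534667969), (20.221050262451172, 11.630407333374023), 82.40535736083984)
top [0.48385592 0.12442149 0.134     ] [(np.float64(7.6), np.float64(0.0097)), (np.float64(-82.4), np.float64(0.0172)), (np.float64(-172.3), np.float64(0.0098))]
foot [0.48421646 0.12381859 0.006     ] [(np.float64(8.2), np.float64(0.0607)), (np.float64(-82.2), np.float64(0.0668)), (np.float64(-172.6), np.float64(0.0609)), (np.float64(97.6), np.float64(0.066))]
redtop [0.39372211 0.11469836 0.134     ]
greentop [0.42105051 0.04446846 0.134     ]
```

```bash
python3 -m handwheel '[[[0,0,0.068],[-0.2,4,0],4.5],[[0,0,0.068],[-0.2,3.9,0],4.5],[[0,0,0],[0,0,-4],4.5],[[0,0,0],[0,0,-4],4.5],[[0,0,0],[0,0,-3],4.5],[[0,0,0],[0,0,-1.5],4.5],[[0,0,0],[0,0,0],4.5],[[0,0,0],[0,0,0],4.5]]'
python3 - <<'E'
from h import *
c=grab('wrist','wrist2.png')
c=grab('side','side2.png')
a=cv2.imread('pics/wrist2.png')[100:384,100:420];b=cv2.imread('pics/side2.png')[150:290,180:320]
cv2.imwrite('pics/c2.png',np.hstack([cv2.resize(a,(420,373)),cv2.resize(b,(373,373))]))
E
```

```text
clock: 1.55
tool_pos: [0.4847, 0.1237, 0.0808]
orientation: [180.0, 0.0, 97.8]
contact_force: [0.2, -0.8, -0.4]
gripper_width: 0.0446
grasp_force: 0.0
```

View pics/c2.png

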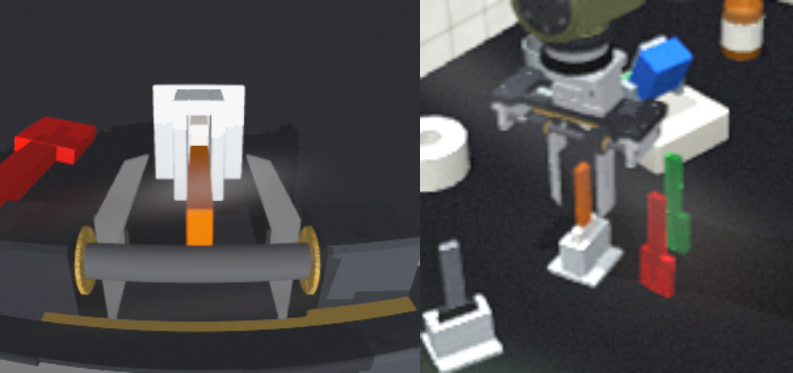

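Fingers straddle the orange handle, centred. Close and lift.

```bash
python3 -m handwheel '[[[0,0,0],[0,0,0],0.6],[[0,0,0],[0,0,0],0.6],[[0,0,0],[0,0,0],0.6],[[0,0,0],[0,0,0],0.6],[[0,0,0],[0,0,0],0.6],[[0,0,0],[0,0,0],0.6]]' 45;  python3 -m handwheel '[[[0,0,0],[0,0,2],0.6],[[0,0,0],[0,0,4],0.6],[[0,0,0],[0,0,4],0.6],[[0,0,0],[0,0,4],0.6],[[0,0,0],[0,0,2],0.6],[[0,0,0],[0,0,0],0.6],[[0,0,0],[0,0,0],0.6]]'
```

```text
clock: 2.25
tool_pos: [0.484, 0.124, 0.0805]
orientation: [180.0, 0.0, 97.8]
contact_force: [-0.6, 0.6, 0.9]
gripper_width: 0.0099
grasp_force: 45.0
clock: 2.95
tool_pos: [0.4837, 0.1239, 0.2394]
orientation: [-179.9, 0.0, 97.8]
contact_force: [0.5, -0.2, -1.9]
gripper_width: 0.0097
grasp_force: 45.0
```

```bash
python3 -m handwheel '[[[0,0,-0.12],[2.4,-3.8,0],0.6],[[0,0,-0.12],[2.4,-3.8,0],0.6],[[0,0,-0.12],[2.4,-3.8,0],0.6],[[0,0,0],[2.4,-3.8,0],0.6],[[0,0,0],[2.4,-3.8,0],0.6],[[0,0,0],[2.4,-3.8,0],0.6],[[0,0,0],[2.4,-3.8,0],0.6],[[0,0,0],[2.4,-3.8,0],0.6],[[0,0,0],[2.4,-3.8,0],0.6],[[0,0,0],[0,0,0],0.6],[[0,0,0],[0,0,0],0.6]]'
python3 - <<'E'
from h import *
import pickle
C={n:grab(n,n+'3.png') for n in ['wrist','scene','side']}
pickle.dump(C,open('C3.pkl','wb'))
a=cv2.imread('pics/wrist3.png');b=cv2.imread('pics/scene3.png')[170:250,160:250]
c=cv2.imread('pics/side3.png')[150:230,230:320]
cv2.imwrite('pics/c3.png',np.hstack([cv2.resize(a[0:300,130:430],(520,520),interpolation=cv2.INTER_CUBIC),np.vstack([cv2.resize(b,(280,260)),cv2.resize(c,(280,260))])]))
E
```

```text
clock: 4.05
tool_pos: [0.6997, -0.2185, 0.2367]
orientation: [-179.7, -0.0, 77.1]
contact_force: [-0.1, 0.0, -0.6]
gripper_width: 0.01
grasp_force: 45.0
```

View pics/c3.png

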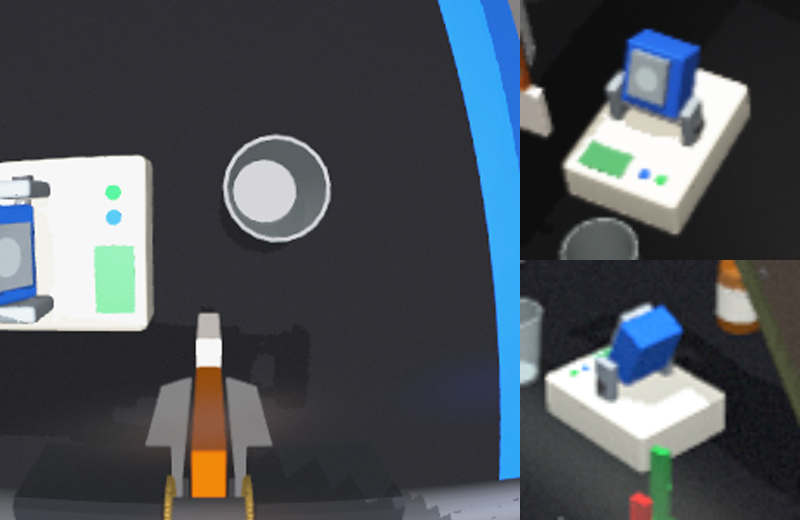

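The paddle hangs straight in the fingers. In the wrist crop the window is at (8,257), i.e. full-image (135,148), and the base's front edge runs (150,157)–(150,328). The scene crop shows the window at (649,78). Now a numeric fit of the face.

Run:
```python
from h import *
import pickle
C=pickle.load(open('C3.pkl','rb'))
for n,(x0,y0,x1,y1) in dict(wrist=(60,100,160,200),scene=(180,170,240,215)).items():
    c=C[n];im=c['image'][y0:y1,x0:x1]
    hsv=cv2.cvtColor(im,cv2.COLOR_RGB2HSV)
    bl=cv2.inRange(hsv,(100,130,50),(125,255,255))
    b=blob(bl,30)[0];print(n,'blue',np.array(cv2.boundingRect(b))+[x0,y0,0,0])
    hull=cv2.convexHull(b);hm=np.zeros(bl.shape,np.uint8);cv2.fillPoly(hm,[hull],255)
    g=cv2.bitwise_and(hm,cv2.bitwise_not(cv2.inRange(hsv,(95,110,40),(130,255,255))))
    g=cv2.morphologyEx(g,cv2.MORPH_OPEN,np.ones((3,3)))
    q=blob(g,10)[0];r=cv2.minAreaRect(q);ap=cv2.approxPolyDP(q,3 if n=='wrist' else 2,True)[:,0]
    print('face',[(np.array(cv2.boundingRect(q))+[x0,y0,0,0])],cv2.contourArea(q),'quad',(ap+[x0,y0]).tolist(), 'centroid',q[:,0].mean(0)+[x0,y0])
    # window: brighter disc
    gray=cv2.cvtColor(im,cv2.COLOR_RGB2GRAY); vals=gray[g>0];print(np.percentile(vals,[5,25,50,75,95]))
    cv2.imwrite(f'pics/z_{n}.png',cv2.resize(im[:,:,::-1],None,fx=8 if n=='wrist' else 12,fy=8 if n=='wrist' else 12,interpolation=cv2.INTER_NEAREST))
a=cv2.imread('pics/z_wrist.png')[160:640,0:800];b=cv2.imread('pics/z_scene.png')
print(a.shape,b.shape)
cv2.imwrite('pics/z.png',np.hstack([cv2.resize(a[:,240:640],(400,480)),cv2.resize(b[:480,:400],(400,480))]))
```

```text
wrist blue [ 86 118  65  63]
face [array([112, 128,  37,  43])] 1292.5 quad [[146, 128], [112, 131], [115, 170], [148, 163]] centroid [129.77304965 148.09929078]
[156. 162. 164. 197. 233.]
scene blue [193 179  25  27]
face [array([195, 186,  13,  16])] 151.5 quad [[196, 186], [195, 198], [206, 201], [207, 188]] centroid [201.06382979 193.34042553]
[107.   149.   152.   174.25 188.  ]
(480, 800, 3) (540, 720, 3)
```

View pics/z.png

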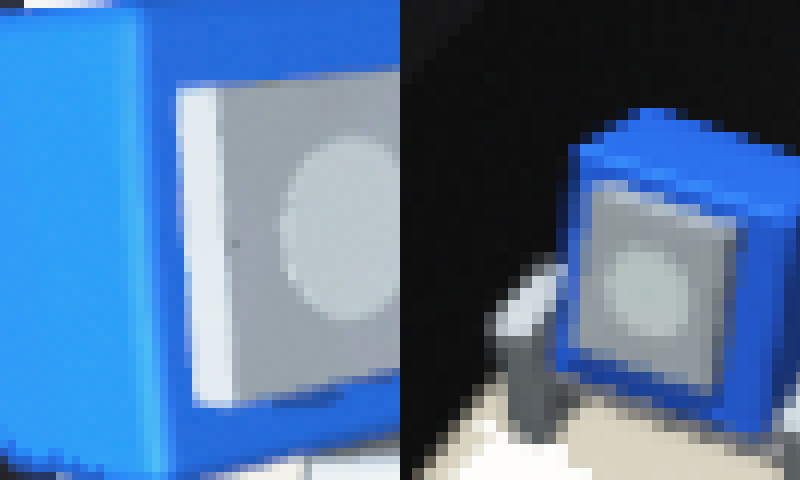

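The left half (wrist) shows the face's light top rim and front face with the disc. The right half (scene) shows the face quad with its disc at about (648,290). Next I fit the window pose from these corners by least squares (PnP over two views).

Run:
```python
from h import *
import pickle
from scipy.optimize import least_squares
C=pickle.load(open('C3.pkl','rb'))
def disc(n,x0,y0,x1,y1,lo,hi):
    g=cv2.cvtColor(C[n]['image'],cv2.COLOR_RGB2GRAY)[y0:y1,x0:x1]
    b=blob(cv2.inRange(g,lo,hi),10)[0];m=cv2.moments(b);print(n,cv2.boundingRect(b));return m['m10']/m['m00']+x0,m['m01']/m['m00']+y0
dw=disc('wrist',121,132,148,165,182,225);ds=disc('scene',195,186,206,200,164,200);print(dw,ds)
s=lambda u,v:((u-400)/12-.5+180,v/12-.5+170)
# (y,z) on face
obs=[('wrist',.02,.022,116.6,130.1),('wrist',-.02,.022,118.6,170.1),('wrist',.02,-.022,147,127.6),('wrist',-.02,-.022,148.6,163.6),('wrist',0,0,*dw),
('scene',-.02,.022,*s(592,200)),('scene',.02,.022,*s(712,240)),('scene',.02,-.022,*s(712,392)),('scene',-.02,-.022,*s(580,348)),('scene',0,0,*ds)]
F=lambda yaw,l:R.from_euler('zy',[yaw,-l]).as_matrix()
def res(p):
    o=[]
    for n,y,z,u,v in obs:
        q=proj(C[n],p[:3]+F(p[3],p[4])@[0,y,z],n=='wrist'); w=3 if (y==0) else 1
        o+=[w*(q[0]-u),w*(q[1]-v)]
    return np.array(o)
for sel in ['both']:
    r=least_squares(res,[.62,-.15,.13,-.22,.35]);p=r.x
    print(p,np.degrees(p[3:]),r.fun.reshape(-1,2).round(1).tolist())
print('tri',tri([ray(C['wrist'],*dw,True),ray(C['scene'],*ds)]))
# base front edge yaw (wrist)
k=300/520
A=[plane(C['wrist'],130+u*k,v*k,.05,True) for u,v in [(151,160),(150,326),(10,162),(10,329)]];print(np.round(A,4))
```

```text
wrist (4, 5, 17, 23)
scene (2, 4, 7, 8)
(133.14362657091561, 148.098144823459) (200.0102564102564, 193.87179487179486)
[ 0.58848774 -0.14610966  0.12359536 -0.31371131  0.40789798] [-17.97433399  23.37083296] [[0.9, 2.9], [1.3, 1.9], [-0.0, -1.3], [-0.6, -2.0], [1.4, 0.5], [0.5, -1.2], [1.4, -1.4], [1.2, -0.9], [1.4, -0.5], [4.0, -2.2]]
tri [ 0.58964588 -0.14771023  0.12311168]
[[ 0.6807 -0.1059  0.05  ]
 [ 0.6513 -0.2228  0.05  ]
 [ 0.5783 -0.0779  0.05  ]
 [ 0.5431 -0.2003  0.05  ]]
```

```bash
cat > fit.py <<'E'
from h import *
import pickle
from scipy.optimize import least_squares
C=pickle.load(open('C3.pkl','rb'))
s=lambda u,v:((u-400)/12-.5+180,v/12-.5+170)
W=[('wrist',.02,.022,116.6,130.1),('wrist',-.02,.022,118.6,170.1),('wrist',.02,-.022,147,127.6),('wrist',-.02,-.022,148.6,163.6),('wrist',0,0,133.14,148.1)]
S=[('scene',-.02,.022,*s(592,200)),('scene',.02,.022,*s(712,240)),('scene',.02,-.022,*s(712,392)),('scene',-.02,-.022,*s(580,348)),('scene',0,0,200.01,193.87)]
def run(obs,yaw=None,roll=False):
    def full(p): return p[:3],R.from_euler('zyx',[p[3] if yaw is None else yaw,-p[4],p[5] if roll else 0]).as_matrix()
    def res(p):
        t,M=full(p)
        return np.array([np.subtract(proj(C[n],t+M@[0,y,z],n=='wrist'),(u,v)) for n,y,z,u,v in obs]).ravel()
    r=least_squares(res,[.59,-.147,.123,-.22,.35,0]);print(r.x[:3].round(4),np.degrees(r.x[3:]).round(1),r.fun.reshape(-1,2).round(1).tolist())
E
python3 - <<'E'
from fit import *
run(W);run(W,roll=True);run(W,-.235);run(S);run(S,-.235);run(W+S,-.235)
c=C['wrist'];print(c['position'],c['orientation'],proj(c,[.589,-.147,.123],True))
# base corners in wrist, low-sat bright mask
im=c['image'];hsv=cv2.cvtColor(im,cv2.COLOR_RGB2HSV)
m=cv2.inRange(hsv,(0,0,215),(180,45,255));m[:, 225:]=0;m[200:]=0
ys,xs=np.nonzero(m)
print([(x,xs[ys==x].max()) for x in range(95,190,8) if (ys==x).any()])
print([(x,ys[xs==x].min(),ys[xs==x].max()) for x in range(30,216,12) if (xs==x).any()])
E
```

```text
[ 0.5908 -0.1455  0.1297] [-17.7  22.4   0. ] [[0.3, 2.0], [0.8, 2.0], [-0.4, -2.1], [-0.9, -2.0], [0.1, -0.3]]
[ 0.5882 -0.1456  0.1238] [-14.7  24.1  -6.4] [[-0.1, 0.1], [0.1, 0.0], [0.1, 0.0], [-0.1, 0.1], [0.1, -0.2]]
[ 0.5905 -0.1455  0.1289] [ 3.3 21.8  0. ] [[-0.4, 1.9], [2.0, 2.0], [-1.5, -2.1], [-0.1, -1.9], [0.1, -0.3]]
[ 0.5697 -0.1581  0.097 ] [-19.1  22.6   0. ] [[-0.5, -0.1], [-0.0, -0.2], [-0.2, -0.1], [0.5, 0.2], [0.2, 0.2]]
[ 0.5514 -0.1657  0.076 ] [29.9 23.2  0. ] [[-0.6, 0.3], [0.2, -0.3], [-0.0, -0.5], [0.3, 0.3], [0.2, 0.2]]
[ 0.5886 -0.1459  0.1235] [-12.6  22.6   0. ] [[0.1, 2.5], [2.5, 1.8], [-1.2, -1.5], [0.3, -2.0], [0.5, -0.1], [0.2, -1.0], [1.8, -1.5], [1.5, -1.0], [1.2, -0.3], [1.4, -0.7]]
[ 0.71455995 -0.14594771  0.41717093] [165.55497407   0.27524723 -12.90803528] (np.float64(134.47470951679094), np.float64(148.8865259942233))
[(95, np.int64(213)), (103, np.int64(213)), (111, np.int64(213)), (119, np.int64(213)), (127, np.int64(213)), (135, np.int64(213)), (143, np.int64(213)), (151, np.int64(213)), (159, np.int64(213)), (167, np.int64(213)), (175, np.int64(214)), (183, np.int64(214))]
[(54, np.int64(0), np.int64(6)), (66, np.int64(0), np.int64(22)), (78, np.int64(14), np.int64(14)), (90, np.int64(0), np.int64(6)), (102, np.int64(97), np.int64(189)), (114, np.int64(96), np.int64(189)), (126, np.int64(94), np.int64(189)), (138, np.int64(93), np.int64(189)), (150, np.int64(93), np.int64(189)), (162, np.int64(92), np.int64(189)), (174, np.int64(91), np.int64(189)), (186, np.int64(91), np.int64(189)), (198, np.int64(90), np.int64(189)), (210, np.int64(90), np.int64(189))]
```

Bug: lower-case Euler strings are extrinsic, and I need intrinsic 'ZYX'.

```bash
sed -i "s/'zyx'/'ZYX'/" fit.py
python3 - <<'E'
from fit import *
run(W);run(W,roll=True);run(S);run(W+S);run(W+S,-.235);run(W,-.235)
c=C['wrist']
A=np.array([plane(c,u,v,.05,True) for u,v in [(213.5,99),(214.2,183),(102,96.5),(198,89.5),(102,189.5),(198,189.5)]])
for i in (0,2,4): d=A[i+1]-A[i];print(A[i],A[i+1],np.degrees(np.arctan2(d[1],d[0])))
E
```

```text
[ 0.5882 -0.1456  0.1238] [-13.6  24.9   0. ] [[-0.1, 0.1], [0.1, 0.1], [0.1, -0.0], [-0.2, 0.0], [0.1, -0.2]]
[ 0.5882 -0.1456  0.1238] [-13.3  24.9  -0.3] [[-0.1, 0.1], [0.1, 0.0], [0.1, 0.0], [-0.1, 0.1], [0.1, -0.2]]
[ 0.5544 -0.1644  0.0795] [-12.4  20.6   0. ] [[-0.4, 0.1], [0.7, 0.3], [-0.3, -0.4], [-0.2, -0.3], [0.2, 0.2]]
[ 0.5882 -0.146   0.1227] [-13.6  24.5   0. ] [[0.5, 0.5], [0.7, 0.3], [0.4, 0.3], [0.1, 0.2], [0.5, 0.0], [1.0, -1.3], [2.5, -0.8], [0.8, -0.5], [0.5, -0.8], [1.4, -0.6]]
[ 0.5882 -0.146   0.1227] [29.9 24.5  0. ] [[0.5, 0.5], [0.7, 0.3], [0.4, 0.3], [0.2, 0.2], [0.5, 0.0], [1.0, -1.3], [2.5, -0.8], [0.8, -0.5], [0.5, -0.8], [1.4, -0.6]]
[ 0.5882 -0.1456  0.1237] [-13.9  24.9   0. ] [[-0.1, 0.2], [0.1, 0.1], [0.1, -0.0], [-0.1, -0.0], [0.1, -0.2]]
[ 0.6745031  -0.11289979  0.05      ] [ 0.65003389 -0.21571837  0.05      ] -103.38648231137752
[ 0.52946348 -0.06606     0.05      ] [ 0.65854905 -0.09638069  0.05      ] -13.218483611494252
[ 0.49170166 -0.18804189  0.05      ] [ 0.62732337 -0.21926058  0.05      ] -12.963074484467825
```

```bash
cat > goal.py <<'E'
from h import *
w=np.array([.5882,-.1456,.1238]);M=R.from_euler('ZY',[-13.3,-24.8],degrees=True).as_matrix()
T=np.column_stack([M[:,1],M[:,0],-M[:,2]])
o=status.get_obs();p=np.array(o['tool_pos']);Q=rot(o['orientation']);off=.0485
tc=M.T@(p+Q[:,2]*off-w)
print('clock',o['clock'],'tcp',p.round(4),'tile in window mm',(tc*1e3).round(1),'F',np.round(o['contact_force'],1),'F_w',(M.T@o['contact_force']).round(1),'grip',o['grasp_force'])
print('turn left',R.from_matrix(T@Q.T).as_rotvec().round(4))
for d in (.05,.02,.008,.005,.001): print(d,'shift cm',((w+M@[d,0,off]-p)*100).round(2))
print('cm per cm inward',-M[:,0].round(3))
E
python3 goal.py
```

```text
clock 4.2 tcp [ 0.6997 -0.2168  0.2404] tile in window mm [141.9 -43.6   9.5] F [-0.2  0.3 -0.9] F_w [-0.6  0.2 -0.7] grip 44.99968349933624
turn left [-0.0979 -0.422  -0.0092]
0.05 shift cm [-8.71  6.54 -5.16]
0.02 shift cm [-11.36   7.17  -6.42]
0.008 shift cm [-12.42   7.42  -6.92]
0.005 shift cm [-12.69   7.48  -7.05]
0.001 shift cm [-13.04   7.56  -7.22]
cm per cm inward [-0.883  0.209 -0.419]
```

```bash
python3 -m handwheel '[[[-0.0245,-0.1055,-0.0023],[-2.2,1.6,-1.3],0.6],[[-0.0245,-0.1055,-0.0023],[-2.2,1.6,-1.3],0.6],[[-0.0245,-0.1055,-0.0023],[-2.2,1.6,-1.3],0.6],[[-0.0245,-0.1055,-0.0023],[-2.1,1.7,-1.3],0.6],[[0,0,0],[0,0,0],0.6],[[0,0,0],[0,0,0],0.6],[[0,0,0],[0,0,0],0.6]]'; python3 goal.py
python3 - <<'E'
from h import *
import pickle
C={n:grab(n,n+'4.png') for n in ['wrist','scene','side']}
pickle.dump(C,open('C4.pkl','wb'))
a=cv2.imread('pics/wrist4.png');b=cv2.imread('pics/scene4.png')[170:230,165:240]
c=cv2.imread('pics/side4.png')[140:200,235:310]
r=lambda i,w,h:cv2.resize(i,(w,h),interpolation=cv2.INTER_CUBIC)
cv2.imwrite('pics/c4.png',np.hstack([r(a[100:384,130:370],470,556),np.vstack([r(b,330,278),r(c,330,278)])]))
E
```

```text
clock: 4.9
tool_pos: [0.6331, -0.1656, 0.2009]
orientation: [159.6, 0.0, 76.8]
contact_force: [-0.0, -0.6, -1.1]
gripper_width: 0.0094
grasp_force: 45.0
clock 4.9 tcp [ 0.6331 -0.1656  0.2009] tile in window mm [72.5 -9.1  1.4] F [-0.  -0.6 -1.1] F_w [-0.4 -0.6 -1.1] grip 44.99972999095917
turn left [-0.0166 -0.0742 -0.0021]
0.05 shift cm [-2.05  1.42 -1.21]
0.02 shift cm [-4.7   2.05 -2.47]
0.008 shift cm [-5.76  2.3  -2.98]
0.005 shift cm [-6.03  2.36 -3.1 ]
0.001 shift cm [-6.38  2.44 -3.27]
cm per cm inward [-0.883  0.209 -0.419]
```

View pics/c4.png

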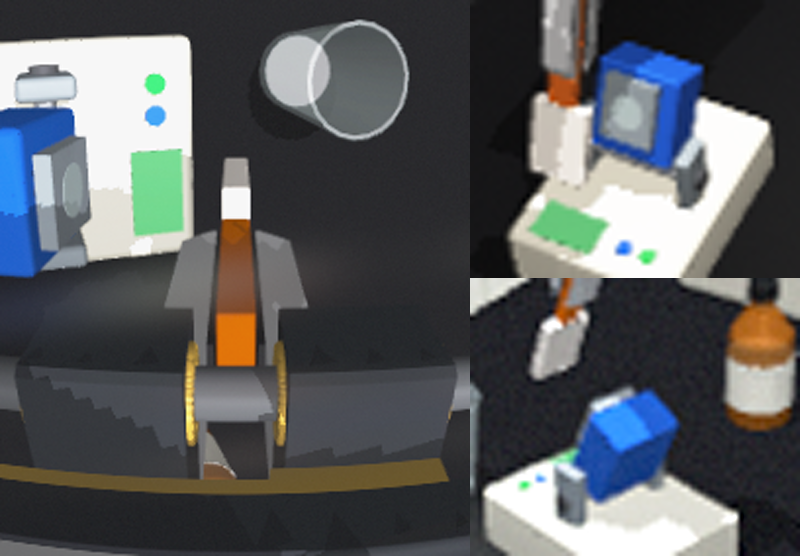

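The wrist view shows the tile beside the face with about 4° of tilt still to turn. The scene and side crops show it clear of the meter on the face's side.

```bash
python3 -m handwheel '[[[-0.0083,-0.037,-0.001],[-0.7,0.5,-0.4],0.6],[[-0.0083,-0.037,-0.001],[-0.7,0.5,-0.4],0.6],[[0,0,0],[-0.65,0.4,-0.4],0.6],[[0,0,0],[0,0,0],0.6],[[0,0,0],[0,0,0],0.6]]'; python3 goal.py
```

```text
clock: 5.55
tool_pos: [0.6118, -0.1517, 0.1871]
orientation: [155.4, -0.0, 76.7]
contact_force: [0.0, -0.8, -0.2]
gripper_width: 0.0098
grasp_force: 45.0
clock 5.55 tcp [ 0.6118 -0.1517  0.1871] tile in window mm [48.5 -0.5 -1.2] F [ 0.  -0.8 -0.2] F_w [ 0.1 -0.7 -0.2] grip 44.99962091445923
turn left [-0.001  -0.0032  0.0004]
0.05 shift cm [0.08 0.04 0.17]
0.02 shift cm [-2.57  0.66 -1.09]
0.008 shift cm [-3.63  0.91 -1.59]
0.005 shift cm [-3.9   0.98 -1.72]
0.001 shift cm [-4.25  1.06 -1.89]
cm per cm inward [-0.883  0.209 -0.419]
```

```bash
python3 -m handwheel '[[[0,0,0],[-1,0.25,-0.4],0.6],[[0,0,0],[-1,0.25,-0.4],0.6],[[0,0,0],[-0.95,0.25,-0.4],0.6],[[0,0,0],[-0.25,0.07,-0.12],0.6],[[0,0,0],[0,0,0],0.6],[[0,0,0],[0,0,0],0.6],[[0,0,0],[0,0,0],0.6]]'; python3 goal.py;  python3 goal.py|head -1
python3 - <<'E'
from h import *
import pickle
c=grab('wrist','wrist5.png');s=grab('scene','scene5.png');d=grab('side','side5.png')
pickle.dump(dict(wrist=c,scene=s,side=d),open('C5.pkl','wb'))
from goal import w,M
a=cv2.resize(c['image'][130:260,170:290,::-1],None,fx=4.6,fy=4.6,interpolation=cv2.INTER_CUBIC)
b=cv2.resize(s['image'][175:220,180:220,::-1],None,fx=6,fy=6,interpolation=cv2.INTER_CUBIC);e=np.zeros((a.shape[0],b.shape[1],3),np.uint8);e[:b.shape[0]]=b
g=cv2.resize(d['image'][145:190,245:285,::-1],None,fx=6,fy=6,interpolation=cv2.INTER_CUBIC);e[300:300+g.shape[0]]=g
cv2.imwrite('pics/c5.png',np.hstack([a,e]));print(a.shape,e.shape)
for X in [(0,.02,.022),(0,-.02,.022),(0,0,0)]: print(np.round(proj(c,w+M@X,True),1),(np.subtract(proj(c,w+M@X,True),(170,130))*4.6).round())
E
```

```text
clock: 6.25
tool_pos: [0.5797, -0.1434, 0.1736]
orientation: [155.4, -0.0, 76.7]
contact_force: [-0.5, 0.7, -0.9]
gripper_width: 0.0095
grasp_force: 45.0
clock 6.25 tcp [ 0.5797 -0.1434  0.1736] tile in window mm [12.8  0.1  0.4] F [-0.5  0.7 -0.9] F_w [-1.   0.5 -0.5] grip 44.99977469444275
turn left [-0.001  -0.003   0.0005]
0.05 shift cm [ 3.29 -0.79  1.52]
0.02 shift cm [ 0.64 -0.16  0.26]
0.008 shift cm [-0.42  0.09 -0.24]
0.005 shift cm [-0.69  0.15 -0.37]
0.001 shift cm [-1.04  0.23 -0.53]
cm per cm inward [-0.883  0.209 -0.419]
clock 6.25 tcp [ 0.5797 -0.1434  0.1736] tile in window mm [12.8  0.1  0.4] F [-0.5  0.7 -0.9] F_w [-1.   0.5 -0.5] grip 44.99977469444275
clock 6.4 tcp [ 0.5794 -0.1433  0.1734] tile in window mm [12.4  0.2  0.3] F [ 0.4 -0.9 -0.4] F_w [ 0.4 -0.8 -0.7] grip 44.99977111816406
turn left [-0.0011 -0.0033  0.0004]
0.05 shift cm [ 3.32 -0.8   1.54]
0.02 shift cm [ 0.67 -0.18  0.28]
0.008 shift cm [-0.39  0.07 -0.22]
0.005 shift cm [-0.66  0.14 -0.35]
0.001 shift cm [-1.01  0.22 -0.51]
cm per cm inward [-0.883  0.209 -0.419]
(598, 552, 3) (598, 240, 3)
[234.8 192.9] [298. 289.]
[235.7 243.4] [302. 522.]
[236.6 209.8] [306. 367.]
```

View pics/c5.png

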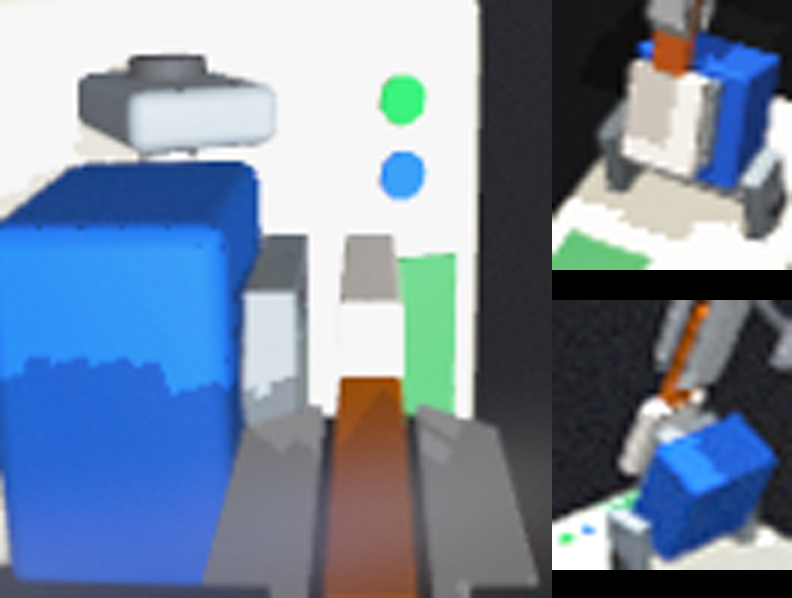

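Tile and face stand parallel with a gap of about 8 mm. The face's front corner is at crop (300,290), against a predicted (298,289). I check the tilt from the bottom corners: face about (307,237), tile about (345,237) and (395,236).

Run:
```python
from goal import *
import pickle
C=pickle.load(open('C5.pkl','rb'));c=C['wrist']
k=lambda X,M=M:(np.subtract(proj(c,w+M@X,True),(170,130))*4.6+2).round(1)
for l in (22.8,24.8,26.8):
    N=R.from_euler('ZY',[-13.3,-l],degrees=True).as_matrix()
    t=k((0,.02,.022));t2=(np.subtract(proj(c,w+M@[0,.02,.022]-N@[0,0,.044],True),(170,130))*4.6+2).round(1)
    print(l,t,t2)
tc=tc
for x in(-.005,.005):
    print('tile',k(tc+[x,.02,.026]),k(tc+[x,.02,-.026]))
# subpixel check of face edges, gray rows
g=cv2.cvtColor(c['image'],cv2.COLOR_RGB2GRAY)
for r in (179,182,184,186,188,190,192): print(r,g[r,228:264].tolist())
```

```text
clock 6.4 tcp [ 0.5794 -0.1433  0.1734] tile in window mm [12.4  0.2  0.3] F [ 0.4 -0.9 -0.4] F_w [ 0.4 -0.8 -0.7] grip 44.99977111816406
turn left [-0.0011 -0.0033  0.0004]
0.05 shift cm [ 3.32 -0.8   1.54]
0.02 shift cm [ 0.67 -0.18  0.28]
0.008 shift cm [-0.39  0.07 -0.22]
0.005 shift cm [-0.66  0.14 -0.35]
0.001 shift cm [-1.01  0.22 -0.51]
cm per cm inward [-0.883  0.209 -0.419]
22.8 [300.1 291.2] [304.3 232.4]
24.8 [300.1 291.2] [312.4 232.4]
26.8 [300.1 291.2] [320.5 232.4]
tile [346.3 297.1] [351.8 227.4]
tile [411.1 297.1] [404.1 227.4]
179 [247, 247, 247, 247, 247, 247, 247, 247, 247, 247, 247, 247, 247, 247, 247, 247, 247, 247, 247, 247, 247, 247, 247, 247, 247, 247, 247, 247, 247, 247, 247, 247, 247, 247, 247, 247]
182 [105, 104, 105, 104, 103, 104, 103, 104, 144, 240, 247, 247, 247, 247, 247, 247, 240, 171, 163, 162, 163, 162, 164, 165, 164, 166, 166, 205, 244, 247, 247, 247, 247, 247, 247, 247]
184 [102, 103, 102, 102, 101, 102, 103, 106, 148, 240, 247, 247, 247, 247, 247, 247, 235, 153, 161, 161, 162, 163, 162, 164, 164, 165, 165, 200, 244, 247, 247, 247, 247, 247, 247, 246]
186 [100, 101, 101, 101, 101, 100, 101, 113, 150, 240, 247, 247, 247, 247, 247, 246, 219, 156, 162, 163, 164, 164, 164, 165, 165, 165, 166, 181, 176, 159, 173, 179, 181, 182, 181, 181]
188 [101, 100, 100, 101, 102, 101, 104, 118, 142, 238, 247, 247, 247, 247, 247, 246, 218, 159, 163, 163, 164, 163, 163, 163, 165, 165, 166, 176, 189, 186, 182, 182, 182, 182, 182, 181]
190 [100, 102, 102, 102, 102, 101, 111, 109, 127, 238, 247, 247, 247, 247, 247, 241, 171, 161, 163, 164, 163, 163, 163, 164, 164, 165, 165, 172, 187, 190, 182, 181, 181, 180, 180, 181]
192 [109, 109, 108, 110, 109, 113, 119, 110, 128, 238, 247, 247, 247, 247, 247, 241, 172, 162, 162, 163, 162, 163, 164, 164, 165, 164, 164, 168, 186, 190, 182, 181, 181, 181, 182, 181]
```

Tile and face look parallel to within about half a degree. Now press in slowly along the normal, watching the force.

```bash
python3 -m handwheel '[[[0,0,0],[-0.18,0.04,-0.09],0.6],[[0,0,0],[-0.18,0.04,-0.09],0.6],[[0,0,0],[-0.18,0.04,-0.09],0.6],[[0,0,0],[-0.09,0.02,-0.05],0.6],[[0,0,0],[0,0,0],0.6],[[0,0,0],[0,0,0],0.6],[[0,0,0],[0,0,0],0.6]]' >/dev/null; python3 goal.py|head -2;python3 -m handwheel '[[[0,0,0],[-0.09,0.02,-0.04],0.6],[[0,0,0],[-0.09,0.02,-0.04],0.6],[[0,0,0],[0,0,0],0.6],[[0,0,0],[0,0,0],0.6]]' >/dev/null; python3 goal.py|head -2
```

```text
clock 7.1 tcp [ 0.5731 -0.1419  0.1704] tile in window mm [5.3 0.1 0.3] F [ 2.2 -0.2  0.4] F_w [ 2.2  0.4 -0.5] grip 44.99988913536072
turn left [-0.0009 -0.0027  0.0005]
clock 7.5 tcp [ 0.5713 -0.1415  0.1695] tile in window mm [3.3 0.1 0.3] F [ 4.2 -0.6 -0.8] F_w [ 3.5  0.4 -2.5] grip 44.999778270721436
turn left [-0.0009 -0.0027  0.0005]
```

```bash
python3 -m handwheel '[[[0,0,0],[-0.09,0.02,-0.04],0.6],[[0,0,0],[-0.05,0.01,-0.02],0.6],[[0,0,0],[0,0,0],0.6],[[0,0,0],[0,0,0],0.6],[[0,0,0],[0,0,0],0.6]]' >/dev/null; for i in 1 2 3 4 5 6; do python3 goal.py|head -1; python3 -c "
from workcell import read_camera;read_camera('side')"; done
python3 - <<'E'
from goal import *
import pickle
A=pickle.load(open('C5.pkl','rb'))
for n,(x0,y0,x1,y1) in dict(side=(245,145,300,190),scene=(180,175,225,215)).items():
    c=grab(n,n+'6.png')
    for q in (A[n],c):
        b=blob(mask(q['image'][y0:y1,x0:x1],(100,130,50),(125,255,255)),30)[0]; print(n,cv2.boundingRect(b),cv2.contourArea(b),b[:,0].mean(0).round(2))
c=grab('wrist','wrist6.png');g=cv2.cvtColor(c['image'],cv2.COLOR_RGB2GRAY)
for r in (182,186,190): print(r,g[r,228:264].tolist())
E
```

```text
clock 8.0 tcp [ 0.57   -0.1413  0.169 ] tile in window mm [1.9 0.  0.4] F [ 5.9 -0.6 -0.8] F_w [ 5.   0.8 -3.2] grip 44.99992311000824
clock 8.05 tcp [ 0.57   -0.1413  0.169 ] tile in window mm [1.9 0.  0.4] F [ 6.2 -1.7 -0.7] F_w [ 5.5 -0.3 -3.4] grip 44.999974966049194
clock 8.1 tcp [ 0.57   -0.1413  0.169 ] tile in window mm [1.8 0.  0.4] F [ 6.1 -0.7 -0.9] F_w [ 5.2  0.7 -3.4] grip 45.000046491622925
clock 8.15 tcp [ 0.57   -0.1413  0.169 ] tile in window mm [1.9 0.  0.4] F [ 5.4 -0.4 -1.2] F_w [ 4.3  0.9 -3.4] grip 44.99995529651642
clock 8.2 tcp [ 0.57   -0.1413  0.169 ] tile in window mm [1.9 0.  0.4] F [ 6.3 -0.9 -1.2] F_w [ 5.3  0.6 -3.8] grip 44.99994456768036
clock 8.25 tcp [ 0.57   -0.1413  0.169 ] tile in window mm [1.9 0.1 0.4] F [ 6.2 -0.8 -1.2] F_w [ 5.2  0.6 -3.7] grip 44.99993026256561
clock 8.3 tcp [ 0.57   -0.1412  0.169 ] tile in window mm [1.9 0.1 0.4] F [ 5.9 -2.1 -0.4] F_w [ 5.5 -0.7 -3. ] grip 45.0
turn left [-0.0008 -0.0023  0.0004]
0.05 shift cm [ 4.25 -1.01  1.98]
0.02 shift cm [ 1.6  -0.39  0.72]
0.008 shift cm [ 0.54 -0.14  0.22]
0.005 shift cm [ 0.28 -0.07  0.09]
0.001 shift cm [-0.07  0.01 -0.08]
cm per cm inward [-0.883  0.209 -0.419]
side (14, 18, 24, 25) 335.5 [24.68 30.56]
side (14, 18, 24, 25) 333.5 [24.7  30.57]
scene (24, 5, 14, 26) 190.5 [29.85 17.  ]
scene (13, 6, 25, 25) 174.0 [27.23 19.92]
182 [133, 133, 132, 128, 113, 100, 92, 84, 83, 96, 104, 107, 105, 106, 106, 107, 118, 151, 167, 167, 167, 168, 168, 169, 171, 172, 169, 205, 245, 247, 247, 247, 247, 247, 247, 247]
186 [144, 142, 137, 131, 125, 113, 96, 83, 95, 103, 104, 103, 104, 105, 104, 107, 131, 158, 166, 167, 167, 168, 168, 169, 169, 170, 171, 185, 233, 246, 247, 239, 204, 217, 226, 231]
190 [144, 143, 138, 132, 126, 116, 98, 93, 102, 104, 104, 104, 105, 106, 105, 110, 142, 165, 166, 169, 169, 168, 169, 170, 168, 170, 171, 173, 192, 195, 186, 185, 186, 185, 185, 184]
```

```bash
python3 -m handwheel '[[[0,0,0],[0.02,0,-0.04],0.6],[[0,0,0],[0,0,0],0.6],[[0,0,0],[0,0,0],0.6],[[0,0,0],[0,0,0],0.6]]' >/dev/null; for i in 1 2 3; do python3 goal.py|head -1; python3 -c "
from workcell import read_camera;read_camera('side')"; done
python3 - <<'E'
from h import *
g=cv2.cvtColor(grab('wrist','wrist7.png')['image'],cv2.COLOR_RGB2GRAY)
for r in range(176,194,2): print(r,g[r,234:258].tolist())
E
```

```text
clock 8.85 tcp [ 0.5701 -0.1413  0.1688] tile in window mm [1.9 0.1 0.1] F [ 3.8 -1.   4.3] F_w [ 5.4 -0.1  2.3] grip 45.00161647796631
clock 8.9 tcp [ 0.5701 -0.1413  0.1687] tile in window mm [1.8 0.1 0.1] F [ 3.9 -0.7  4.2] F_w [5.3 0.2 2.2] grip 45.00174164772034
clock 8.95 tcp [ 0.5701 -0.1412  0.1686] tile in window mm [1.7 0.1 0. ] F [ 3.6 -0.7  3.9] F_w [5.  0.1 2. ] grip 45.0017648935318
176 [78, 82, 81, 80, 164, 244, 247, 247, 247, 247, 247, 247, 247, 247, 247, 247, 247, 247, 247, 247, 247, 247, 247, 247]
178 [81, 82, 82, 80, 163, 244, 247, 247, 247, 247, 247, 247, 247, 247, 247, 247, 247, 247, 247, 247, 247, 247, 247, 247]
180 [80, 82, 84, 82, 149, 238, 246, 246, 246, 246, 247, 247, 247, 247, 247, 247, 247, 247, 247, 247, 247, 247, 247, 247]
182 [94, 80, 80, 91, 103, 107, 107, 108, 107, 108, 119, 150, 167, 165, 166, 167, 167, 169, 169, 170, 170, 206, 245, 247]
184 [101, 84, 82, 97, 107, 105, 106, 106, 106, 107, 121, 153, 167, 167, 167, 168, 169, 169, 170, 171, 168, 186, 244, 247]
186 [100, 84, 88, 99, 104, 104, 105, 104, 104, 108, 132, 158, 167, 168, 168, 167, 169, 169, 169, 170, 170, 184, 235, 246]
188 [101, 86, 93, 102, 105, 104, 104, 104, 105, 111, 138, 162, 166, 168, 169, 168, 168, 169, 169, 169, 169, 176, 193, 190]
190 [101, 91, 99, 104, 104, 105, 104, 103, 104, 116, 145, 165, 168, 167, 169, 168, 169, 169, 169, 170, 169, 173, 193, 195]
192 [102, 104, 112, 112, 107, 102, 102, 108, 114, 125, 150, 167, 167, 167, 167, 168, 168, 169, 169, 170, 169, 171, 189, 194]
```

The tile is flush: the wrist image shows no gap. It is centred within about 0.5 mm with the face pressed about 3.3 mm at about 5 N, and the head hasn't moved. Handing in.

```bash
python3 goal.py|head -1; python3 -c "
from workcell import ctrl;print(ctrl.sign_off())"
```

```text
clock 9.05 tcp [ 0.57   -0.1412  0.1686] tile in window mm [ 1.6  0.1 -0. ] F [ 3.7 -1.4  4.4] F_w [ 5.4 -0.5  2.3] grip 45.00173270702362
the job is handed in; nothing more can be done
None
```

I handed the job in at 9 s, still gripping the orange-handled paddle: its white tile is held flush and centred on the window, with the sprung face pressed in about 3.4 mm (of 9) at about 5 N.

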